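Move the order tag to the next rail

TASK

The orange order tag hangs on the blue rail; lift it over that rail's end stop, thread it over the end stop of the green rail and hang it there. Slide it along the green rail until it gently pushes the yellow sprung counter paddle in, without driving the paddle to the end of its travel, then let go, leaving the tag hanging on the green rail. The white tag stays where it is on the blue rail, and the things standing around are left alone.

Things in the scene. Friction and masses are not known exactly. Their poses are not given: they have to be found in the camera images.
- blue_stop (a point): Free end of the blue rail, on its centre line, level with the rail's TOP (160 mm above the worktop). The rail is a fixed level steel bar 8 mm wide, 8 mm high. x runs along it from free end to post (140 to 154 mm along, at most 2 mm higher than the rail), z up. Its blue end stop is upturned: x 0 to 6 mm, 8 mm wide, rising 12 mm above the rail's top. Foot 10 mm thick, 60 wide, under x 51 to 161 mm.
- green_stop (a point): The same point on the stand with green post and green end stop, whose rail's top is 175 mm above the worktop; otherwise the same sizes and axes as the blue one.
- orange_tag_grip (a point): Centre of the orange tag's grip tab: 20 mm wide (y, across the rail), 10 mm thick (x, along the rail), 44 mm tall, so 22 mm below to 22 mm above this point. The ceiling of the tag's eye lies 37 mm below it. The tag weighs about 90 g (varies).
- orange_tag_eye (a point): Middle of the ceiling of the tag's eye, a closed opening 15 mm wide (y) and 24 mm high through which the rail runs along the tag's x; z up. Hanging straight, it lies on the middle of the rail's top. The tag can be lifted 16 mm before its lower beam touches the rail's underside and must rise over 12 mm to pass an end stop: 4 mm to spare in all.
- orange_tag: The whole orange tag, origin and axes as orange_tag_eye. The eye's frame is 31 mm wide, 8 mm thick along the rail, 10 mm high over the opening and 8 mm under it; a plate 50 mm wide and 4 mm thick hangs below, its lower edge 92 mm under the eye's ceiling.
- white_tag: White tag of the same make, hanging on the blue rail behind the orange one, 45 mm or more further along; origin at the ceiling of its eye.
- counter: Black counter on the green rail; origin at 140 mm along the rail, level with its top, axes as the rail. Its yellow paddle, 26 mm wide, stands 1.5 to 11.5 mm above the rail's top on a clamped, hand-set carriage (no higher, reaching 40 mm behind the face). The paddle's face is 55 to 85 mm along the rail from the free end; its place is NOT reported: feel or look for it.
- paddle (a joint): How far the paddle is pressed towards the post, m: 0 out, 0.012 at the end of its travel. It springs back; pushing it takes 1.5 N at first and 0.5 N more per mm. It counts at 3 mm (3 N).
- soda_jar: Small jar with black lid, 44 mm wide, 105 mm tall, standing on the worktop at the right; bystander. Origin under its centre.
- balm_pot: Round grey and white pot 69 mm wide, 41 mm tall, on the worktop at the right front; bystander. Origin under its centre.
- spool_red: Red thread spool, 30 mm wide, 48 mm tall, standing at the front right; bystander. Origin under its centre.
- spool_navy: Navy thread spool, 30 mm wide, 48 mm tall, standing at the front left; bystander. Origin under its centre.
Things that resemble listed ones, but are neither listed nor needed, are in the scene too. Of the things that look like the orange_tag, the smaller one is meant.

How it is judged:
By the outcome, as a careful person would: the job done as asked, in the order asked, and still so for the second after the job is handed in, with the robot touching nothing.
It also fails if it takes over 58 s, if anything falls off the work surface, if the arm or the gripper's body presses on something with over 40 N, if the wrist force passes 120 N, or if a joint passes its speed limit or range.

ROBOT

A 6-joint arm with a two-finger parallel gripper is mounted at the origin on a cart in front of the work surface, level with it; the furniture and walls round the work are solid. World frame = base frame: x ahead of the robot, y to its left, z up, the work surface at z = 0. Lengths are in m, angles in rad, forces in N, time in s.
With the tool pointing down it reaches from about 0.25 to 0.725 m from the base axis. Payload 4 kg.
Tool frame: the origin (TCP) lies at the very end of the fingers, on their centre line; the grasp point (between the pads) lies 19 mm behind it; z points along the fingers, y is the line along which they close (so a half turn about z gives the same grasp; the last joint's range is limited). The gripper opens to 85 mm and grips with 20 to 120 N. Pads are 22 mm wide; open, the fingers measure 114 mm over their backs; the gripper's body (76 mm by 85 mm) begins 54 mm behind the grasp point. The pads swing forward as they close: fully open they stand 13 mm farther back than shut.
Start: joints at [1.205, 0.241, 0.005, 1.335, 0, 1.571], TCP at [0.179, 0.467, 0.231] pointing down, gripper open.
Joint ranges: [-2.72, 2.72], [-1.05, 1.87], [-1.09, 1.28], [-1.99, 2.15], [-1.42, 1.44], [-3.14, 3.14]. Speed limits (rad/s): [2.79, 2.79, 3.14, 3.14, 3.14, 3.14].

INTERFACE

Orientations are given as a unit quaternion [x, y, z, w].
In Python, from workcell import bot, vision, workorder gives the robot as it stands.
- The arm moves only by the shell command python3 -m creep 'ROWS' [OPENING]. ROWS is JSON, a list of rows, each a list of 2 entries, a list of its own where there are three numbers: the shift along the tool's x, y, z in mm, then the turn, a rotation vector about the tool's x, y, z in rad. In form: [[[dx, dy, dz], [wx, wy, wz]], ...]. A call has 1 to 12 rows; each row shifts and turns the commanded pose from where the row before left it, along the tool's axes as they then stand; what a row does not reach is not made up. A row lasts 1/8 s, in which the tool goes at most 62.5 mm and 10.7 degrees, less where a joint would pass 70% of its speed; a pose out of reach is approached as far as the arm can. A call is refused whole if a number of a shift passes 62.5 or a number of a turn 0.188, either way. A call with a gripper value outside its range is refused whole. OPENING is the finger opening in mm, from 0 to 85.4, set as the call begins (- or left out, the last holds). The fingers move at their own pace and stop on an object; the grip force is fixed at half the most. Time passes only in rows, so rows that do not move let the fingers close. It gives the time, the measured TCP pose, the force, the opening and the grip force at its end, in the units of the state.
- bot.get_obs(): the state, without advancing time (a new reading comes with each control period).
- vision.camera(name): name is "side" or "top" or "wrist"; returns a dict with "image" (420x560x3 uint8, blue, green, red), "z_map" (420x560 float32, m along the optical axis (not along the pixel's ray), 0 where there is no reading), "K" (3x3 intrinsics, pixels), "rvec" (rotation vector, rad) and "tvec" (3), from world to camera coordinates, as OpenCV has them; the wrist camera has in their place "tool_from_camera" (4x4, takes a point from camera to tool coordinates, whose origin is the TCP and whose axes are the flange's). Camera axes: x right, y down, z forward; pixel columns grow to the right and rows downward; lengths in m; the calibration is good to about 2 mm. A picture is of the moment at which its call begins: read the wrist's pose just before it.
- workorder.job_done(): hands the job in; it is judged then, once.
Trained networks look in a picture, given as the dict that the camera call returned (one of the last four; its "shot" number tells which), for a name from the list of things; names that differ only in an ending like _2 or _b are one class to them, and where a whole thing is asked for, a point or a joint stands for the part that bears it (a point fixed in the world has none). Each returns a list of dicts, best first, with "score" (0 to 1); they miss things now and then, are a little off and sometimes report something else, mostly with a low value. They report only what shows in the picture. A call takes as long as a camera call. They do not tell look-alikes from the thing itself.
- vision.spot_in(picture, query): "position" ([column, row] in pixels, amid what is visible of it).
- vision.place_of(picture, query): "position" ([column, row] in pixels: a listed point, or the origin of a listed thing).
The state is a dict: "clock": time; "joint_pos": joint angles; "joint_vel": joint speeds; "tau": joint torques, N m; "eef_pos": TCP position; "tool_rot": TCP orientation; "ft_force": force on the tool from outside, world axes, zero at the start; "ft_torque": the same for the moment, N m; "grip_width": finger opening in m; "grasp_force": force on a finger pad.
Only numpy, scipy, OpenCV 4.12 (cv2) and the standard library are available. Lean on these libraries where they do the work, as an engineer would, in place of code of your own. Each camera call takes 0.05 s, during which the arm holds its last target. There are 200 camera calls.

## Working session

There is one attempt and no reset: what is moved stays moved. The work goes in short steps, Python scripts to look and compute and a shell command to move; the robot and the scene stay as the last step left them, time stands still between calls to the robot, and variables do not carry over. Pictures are saved under pics/ and viewed, at most 10 in all, crops included, and the job is handed in when it is done.

```bash
mkdir -p pics
cat > h.py <<'E'
import numpy as np, cv2
from scipy.spatial.transform import Rotation as R
from workcell import bot, vision, workorder
def cam(n):
    o=bot.get_obs(); p=vision.camera(n)
    if 'rvec' in p:
        Rm=cv2.Rodrigues(np.array(p['rvec'],float))[0]; t=np.array(p['tvec'],float).ravel()
        T=np.eye(4); T[:3,:3]=Rm.T; T[:3,3]=-Rm.T@t
    else:
        W=np.eye(4); W[:3,:3]=R.from_quat(o['tool_rot']).as_matrix(); W[:3,3]=o['eef_pos']
        T=W@np.array(p['tool_from_camera'])
    p['T']=T; return p
def ray(p,uv):
    d=np.linalg.inv(p['K'])@np.array([uv[0],uv[1],1.]); return p['T'][:3,3],p['T'][:3,:3]@d
def at_z(p,uv,z):
    o,d=ray(p,uv); return o+d*(z-o[2])/d[2]
def depth(p,uv):
    u,v=int(round(uv[0])),int(round(uv[1])); w=p['z_map'][max(0,v-1):v+2,max(0,u-1):u+2]; w=w[w>0]
    if len(w)==0: return None
    o,d=ray(p,uv); return o+d*np.median(w)
def cloud(p):
    h,w=p['z_map'].shape; v,u=np.mgrid[:h,:w]
    P=np.stack([u,v,np.ones_like(u)],-1)@np.linalg.inv(p['K']).T*p['z_map'][...,None]
    return P@p['T'][:3,:3].T+p['T'][:3,3]
def tri(p,a,q,b):
    o1,d1=ray(p,a);o2,d2=ray(q,b)
    s=np.linalg.lstsq(np.stack([d1,-d2],1),o2-o1,rcond=None)[0]
    x,y=o1+d1*s[0],o2+d2*s[1]; return (x+y)/2,np.linalg.norm(x-y)
E
python3 - <<'E'
from h import *
np.set_printoptions(precision=4,suppress=True)
o=bot.get_obs();print(o['clock'],o['eef_pos'],o['tool_rot'],o['ft_force'])
for n in('top','side','wrist'):
    p=cam(n);cv2.imwrite(f'pics/{n}0.png',p['image']);print(n,p['T'][:3,3],p['T'][:3,2])
    for q in('blue_stop','green_stop','orange_tag_grip','orange_tag_eye','white_tag','counter','soda_jar','balm_pot','spool_red','spool_navy'):
        for r in vision.place_of(p,q)[:2]:print(q,np.round(r['position'],1),round(r['score'],2),depth(p,r['position']))
E
```

```text
0.0 [0.1786 0.4663 0.2304] [ 0.1819  0.9833 -0.001  -0.0002] [ 0.4152  0.4113 -0.2389]
top [ 0.4111 -0.109   1.2077] [ 0.113   0.0223 -0.9933]
blue_stop [228.  241.7] 0.82 [0.4876 0.0194 0.1689]
green_stop [333.5 244.6] 0.78 [ 0.4916 -0.2094  0.0033]
orange_tag_grip [274.5 170.4] 0.57 [ 0.6283 -0.0771  0.2003]
orange_tag_grip [222.2 222. ] 0.49 [0.5234 0.0258 0.2117]
orange_tag_eye [228.1 228.2] 0.69 [0.5162 0.0205 0.1602]
orange_tag_eye [276.4 179.5] 0.67 [ 0.6232 -0.0789  0.1317]
counter [327.8 178.1] 0.72 [ 0.6168 -0.1856  0.1746]
soda_jar [383. 198.] 0.87 [ 0.5873 -0.3118  0.095 ]
balm_pot [374.8 269.8] 0.7 [ 0.4314 -0.2987  0.0417]
spool_red [341.4 271. ] 0.67 [ 0.4289 -0.2226  0.0475]
spool_navy [324.6 178.4] 0.54 [ 0.6175 -0.1795  0.1681]
spool_navy [186.9 278.9] 0.5 [0.4125 0.1277 0.0448]
side [0.4659 0.8948 0.5906] [ 0.0731 -0.9111 -0.4057]
blue_stop [309.4 229.4] 0.67 [0.4884 0.0287 0.1558]
green_stop [316.3 179. ] 0.71 [ 0.4793 -0.1899  0.1704]
orange_tag_grip [243.3 197.3] 0.95 [ 0.6221 -0.0584  0.1807]
orange_tag_grip [291.9 209.5] 0.52 [0.5199 0.0333 0.1975]
orange_tag_eye [291.4 226.8] 0.83 [0.5208 0.0393 0.1657]
orange_tag_eye [241.4 220.5] 0.78 [ 0.6315 -0.0762  0.1209]
white_tag [257.  227.3] 0.84 [0.5849 0.0305 0.1591]
counter [252.3 178.3] 0.73 [ 0.62   -0.1811  0.1738]
counter [341.4 228. ] 0.48 [ 0.4201 -0.2103  0.041 ]
soda_jar [272.1 224. ] 0.94 [ 0.592  -0.3053  0.0016]
balm_pot [338.1 225.5] 0.64 [ 0.4279 -0.2115  0.0467]
spool_navy [344.1 337.5] 0.74 [0.4246 0.152  0.0103]
wrist [0.1109 0.493  0.3737] [ 0.2655 -0.1013 -0.9588]
```

View pics/top0.png

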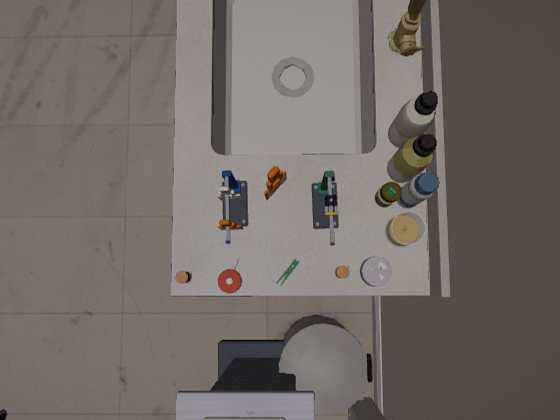

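View pics/side0.png

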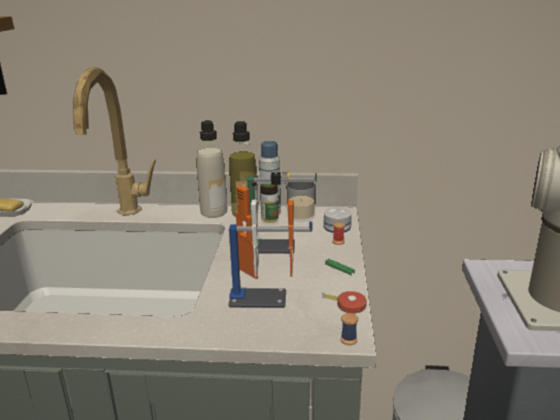

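The top view shows the blue rail's stop at about (228,242) and the green rail's stop at (333,244), with both posts at about row 178. The small orange tag hangs at (228,225). The large orange look-alike stands between the rails at (275,180). I'll move to a wrist view in front of the blue rail.

```bash
python3 -m creep '[[[0,0,0],[0,0,-0.183]],[[0,0,0],[0,0,-0.183]],[[-29,-50,-8],[0,0,0]],[[-29,-50,-8],[0,0,0]],[[-29,-50,-8],[0,0,0]],[[-29,-50,-8],[0,0,0]],[[-29,-50,-8],[0,0,0]],[[-29,-50,-8],[0,0,0]],[[-29,-50,-8],[0,0,0]],[[-29,-50,-8],[0,0,0]],[[-29,-50,-8],[0,0,0]],[[0,0,0],[0,0,0]]]' 85
python3 - <<'E'
from h import *
np.set_printoptions(precision=4,suppress=True)
o=bot.get_obs();print(o['clock'],o['eef_pos'],R.from_quat(o['tool_rot']).as_matrix())
p=cam('wrist');cv2.imwrite('pics/w1.png',p['image'])
for q,z in(('blue_stop',.16),('green_stop',.175),('orange_tag_grip',.197),('orange_tag_eye',.16),('white_tag',.16),('counter',.175)):
    for r in vision.place_of(p,q)[:2]:print(q,np.round(r['position'],1),round(r['score'],2),depth(p,r['position']),at_z(p,r['position'],z))
np.save('w1.npy',cloud(p))
E
```

```text
clock: 3.15
eef_pos: [0.4416, 0.0138, 0.3036]
tool_rot: [0.003, 1.0, -0.0, 0.001]
ft_force: [-0.4, 0.5, -0.7]
grip_width: 0.0854
grasp_force: 0.0
3.15 [0.4416 0.0138 0.3036] [[-1.      0.0067  0.0013]
 [ 0.0067  1.     -0.0005]
 [-0.0014 -0.0005 -1.    ]]
blue_stop [294.8 236.9] 0.61 [0.4817 0.0231 0.163 ] [0.4829 0.0232 0.16  ]
green_stop [ 21.5 235.6] 0.98 [ 0.5429 -0.3285 -0.    ] [ 0.4745 -0.1939  0.175 ]
green_stop [388.3 132.9] 0.63 [0.41   0.1298 0.036 ] [0.396  0.0907 0.175 ]
orange_tag_grip [186.4 395.5] 0.89 [ 0.6097 -0.0684  0.1978] [ 0.6105 -0.0686  0.197 ]
orange_tag_grip [293.9 302.4] 0.74 [0.5163 0.0212 0.2067] [0.5223 0.0215 0.197 ]
orange_tag_eye [297.8 279.2] 0.7 [0.5165 0.0254 0.1709] [0.5223 0.0259 0.16  ]
orange_tag_eye [202.1 357.2] 0.65 [ 0.6112 -0.0657  0.1493] [ 0.6025 -0.0628  0.16  ]
white_tag [296.5 344.4] 0.84 [0.5837 0.0248 0.1668] [0.5889 0.025  0.16  ]
```

View pics/w1.png

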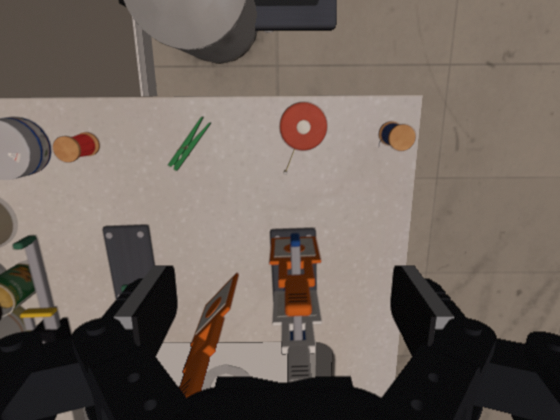

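The wrist view shows the orange tag's tab at (297,297), the blue stop at (295,240), the white tag at (298,370) and the green stop at (22,240) near the left edge. Next I'll refine the positions using depth.

Run:
```python
from h import *
np.set_printoptions(precision=4,suppress=True)
P=np.load('w1.npy');im=cv2.imread('pics/w1.png');hsv=cv2.cvtColor(im,cv2.COLOR_BGR2HSV)
H,S,V=[hsv[...,i].astype(int) for i in range(3)]
def st(n,m):
    Q=P[m]
    if len(Q)<5: print(n,len(Q));return
    print(n,len(Q),'lo',np.percentile(Q,3,0),'med',np.median(Q,0),'hi',np.percentile(Q,97,0))
org=(H<14)&(S>150)&(V>60)
box=lambda x0,x1,y0,y1,z0,z1:(P[...,0]>x0)&(P[...,0]<x1)&(P[...,1]>y0)&(P[...,1]<y1)&(P[...,2]>z0)&(P[...,2]<z1)
st('tabtop',org&box(.49,.55,-.01,.05,.213,.23))
st('tab',org&box(.49,.55,-.01,.05,.18,.23))
st('tabframe',org&box(.49,.55,-.01,.05,.15,.176))
wh=(S<60)&(V>130)
st('white tabtop',box(.56,.63,-.01,.06,.213,.23))
st('blue stop top',box(.46,.5,0,.05,.165,.18))
def fit(n,m):
    Q=P[m][:,:2];st(n,m)
    if len(Q)<8:return
    vx,vy,x0,y0=cv2.fitLine(Q.astype(np.float32),cv2.DIST_HUBER,0,.01,.01).ravel();print('  yaw',np.arctan(vy/vx),'y at .5',y0+vy/vx*(.5-x0))
fit('blue rail',~org&box(.488,.60,.005,.045,.154,.164))
fit('green rail',box(.47,.6,-.23,-.15,.170,.180))
st('green stop',box(.45,.51,-.23,-.15,.181,.192))
p=cam('top');P=cloud(p);im=p['image'];hsv=cv2.cvtColor(im,cv2.COLOR_BGR2HSV);H,S,V=[hsv[...,i].astype(int) for i in range(3)]
fit('T green rail',box(.48,.6,-.22,-.16,.168,.182)); 
yel=(H>20)&(H<35)&(S>120)
st('T paddle',yel&box(.48,.62,-.24,-.14,.15,.2))
st('T green stop',box(.45,.51,-.23,-.15,.182,.195))
for q in('green_stop',):
    for r in vision.place_of(p,q)[:2]:print(q,r['score'],at_z(p,r['position'],.175))
```

```text
tabtop 1
tab 653 lo [0.5155 0.0147 0.1817] med [0.5166 0.0237 0.2069] hi [0.5233 0.0327 0.2125]
tabframe 413 lo [0.5156 0.0097 0.1516] med [0.5171 0.0241 0.1671] hi [0.5233 0.0383 0.1754]
white tabtop 0
blue stop top 78 lo [0.4816 0.019  0.1662] med [0.4833 0.0222 0.1713] hi [0.4867 0.026  0.1725]
blue rail 628 lo [0.4942 0.0124 0.1557] med [0.5654 0.0242 0.1597] hi [0.5847 0.0381 0.1634]
  yaw 0.03445101 y at .5 0.022718215
green rail 1251 lo [ 0.4768 -0.1962  0.1704] med [ 0.5178 -0.1882  0.1746] hi [ 0.5653 -0.1775  0.1794]
  yaw 0.042680997 y at .5 -0.18831876
green stop 109 lo [ 0.4761 -0.1944  0.1813] med [ 0.4783 -0.1898  0.1855] hi [ 0.4813 -0.1872  0.1873]
T green rail 205 lo [ 0.4875 -0.1985  0.1706] med [ 0.5342 -0.1905  0.1749] hi [ 0.5958 -0.1793  0.1811]
  yaw 0.0459179 y at .5 -0.19196762
T paddle 26 lo [ 0.5408 -0.2007  0.1824] med [ 0.5426 -0.1901  0.1859] hi [ 0.544  -0.1783  0.1895]
T green stop 12 lo [ 0.4785 -0.1953  0.1826] med [ 0.4806 -0.1923  0.1851] hi [ 0.4828 -0.1894  0.1885]
green_stop 0.59 [ 0.4769 -0.1963  0.175 ]
```

```bash
python3 - <<'E'
from h import *
np.set_printoptions(precision=4,suppress=True)
P=np.load('w1.npy')
for c in range(280,316,6):
  print(c,[(r,*np.round(P[r,c]*1000).astype(int)) for r in range(228,330,5)])
E
python3 - <<'E'
import cv2
im=cv2.imread('pics/w1.png')[220:400,240:350];cv2.imwrite('pics/c1.png',cv2.resize(im,None,fx=3.3,fy=3.3,interpolation=cv2.INTER_CUBIC))
E
```

```text
280 [(228, np.int64(534), np.int64(9), np.int64(0)), (233, np.int64(537), np.int64(9), np.int64(10)), (238, np.int64(519), np.int64(10), np.int64(72)), (243, np.int64(519), np.int64(10), np.int64(88)), (248, np.int64(519), np.int64(10), np.int64(100)), (253, np.int64(518), np.int64(10), np.int64(114)), (258, np.int64(519), np.int64(10), np.int64(123)), (263, np.int64(518), np.int64(10), np.int64(137)), (268, np.int64(518), np.int64(10), np.int64(148)), (273, np.int64(518), np.int64(10), np.int64(158)), (278, np.int64(517), np.int64(11), np.int64(167)), (283, np.int64(520), np.int64(11), np.int64(171)), (288, np.int64(616), np.int64(8), np.int64(10)), (293, np.int64(587), np.int64(9), np.int64(72)), (298, np.int64(585), np.int64(9), np.int64(86)), (303, np.int64(585), np.int64(9), np.int64(96)), (308, np.int64(585), np.int64(9), np.int64(105)), (313, np.int64(586), np.int64(9), np.int64(114)), (318, np.int64(586), np.int64(10), np.int64(123)), (323, np.int64(587), np.int64(10), np.int64(129)), (328, np.int64(685), np.int64(7), np.int64(-1))]
286 [(228, np.int64(535), np.int64(17), np.
[... 4612 characters left out ...]
int64(517), np.int64(38), np.int64(140)), (268, np.int64(517), np.int64(37), np.int64(150)), (273, np.int64(517), np.int64(36), np.int64(160)), (278, np.int64(517), np.int64(36), np.int64(169)), (283, np.int64(521), np.int64(36), np.int64(170)), (288, np.int64(617), np.int64(48), np.int64(9)), (293, np.int64(585), np.int64(43), np.int64(77)), (298, np.int64(585), np.int64(42), np.int64(87)), (303, np.int64(518), np.int64(33), np.int64(204)), (308, np.int64(519), np.int64(33), np.int64(210)), (313, np.int64(585), np.int64(40), np.int64(116)), (318, np.int64(585), np.int64(40), np.int64(124)), (323, np.int64(583), np.int64(39), np.int64(135)), (328, np.int64(583), np.int64(38), np.int64(143))]
```

View pics/c1.png

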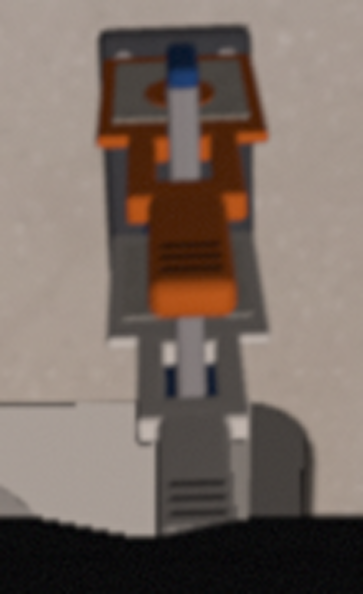

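The crop shows the tag hanging straight. Its tab centre is at about x 0.5205, y 0.0237, and the yaw is about 0.03. I'll move above it and go down.

```bash
python3 -m creep '[[[-39.4,5.2,0],[0,0,0]],[[-39.4,5.2,0],[0,0,-0.037]],[[0,0,40],[0,0,0]],[[0,0,40],[0,0,0]],[[0,0,22],[0,0,0]],[[0,0,20],[0,0,0]],[[0,0,0],[0,0,0]],[[0,0,0],[0,0,0]]]' 85
python3 - <<'E'
from h import *
o=bot.get_obs();print(np.round(R.from_quat(o['tool_rot']).as_matrix(),4))
p=cam('wrist');cv2.imwrite('pics/w2.png',p['image'])
E
```

```text
clock: 4.6
eef_pos: [0.5192, 0.0278, 0.1822]
tool_rot: [-0.019, 1.0, 0.0, 0.001]
ft_force: [0.4, -0.8, 0.6]
grip_width: 0.085
grasp_force: 0.0
[[-9.993e-01 -3.790e-02  1.300e-03]
 [-3.790e-02  9.993e-01  1.000e-04]
 [-1.300e-03  0.000e+00 -1.000e+00]]
```

View pics/w2.png

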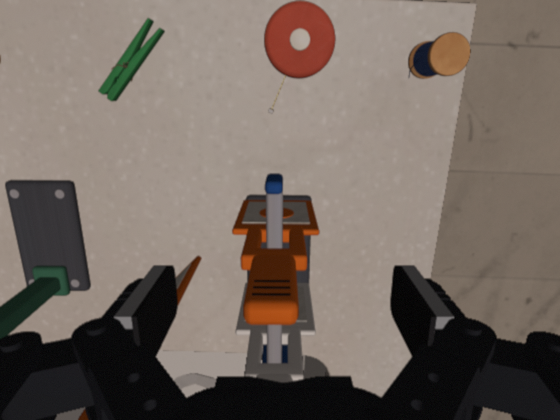

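The fingers straddle the tab. The tab is at column 272 and the finger midline is at about 282, so I'll shift 4 mm towards -y and close.

```bash
python3 -m creep '[[[-1.2,-4,0],[0,0,0]],[[0,0,0],[0,0,0]]]' 85; python3 -m creep '[[[0,0,0],[0,0,0]],[[0,0,0],[0,0,0]],[[0,0,0],[0,0,0]],[[0,0,0],[0,0,0]],[[0,0,0],[0,0,0]],[[0,0,0],[0,0,0]],[[0,0,0],[0,0,0]],[[0,0,0],[0,0,0]]]' 10
```

```text
clock: 4.9
eef_pos: [0.5206, 0.0231, 0.182]
tool_rot: [-0.018, 1.0, -0.0, 0.001]
ft_force: [0.1, -0.2, -0.1]
grip_width: 0.0851
grasp_force: 0.0
clock: 5.9
eef_pos: [0.5202, 0.0234, 0.1815]
tool_rot: [-0.019, 1.0, -0.0, 0.0]
ft_force: [-0.2, 0.1, 2.0]
grip_width: 0.0189
grasp_force: 58.6
```

```bash
python3 -m creep '[[[0,0,-5],[0,0,0]],[[0,0,-5],[0,0,0]],[[0,0,-4],[0,0,0]],[[0,0,0],[0,0,0]],[[0,0,0],[0,0,0]]]'
python3 - <<'E'
from h import *
np.set_printoptions(precision=4,suppress=True)
o=bot.get_obs();print(o['eef_pos'],o['ft_force'],o['ft_torque'])
p=cam('wrist');cv2.imwrite('pics/w3.png',p['image']);P=cloud(p)
m=lambda x0,x1,y0,y1,z0,z1:(P[...,0]>x0)&(P[...,0]<x1)&(P[...,1]>y0)&(P[...,1]<y1)&(P[...,2]>z0)&(P[...,2]<z1)
H,S,V=cv2.split(cv2.cvtColor(p['image'],cv2.COLOR_BGR2HSV));org=(H<14)&(S>150)
for n,k in(('frame',org&m(.5,.54,0,.05,.15,.192)),('rail',~org&m(.488,.514,.01,.04,.154,.164)),('stop',m(.475,.489,.01,.04,.165,.175))):
    Q=P[k];print(n,len(Q),np.percentile(Q,3,0),np.median(Q,0),np.percentile(Q,97,0))
c=p['image'][150:350,180:380];cv2.imwrite('pics/c3.png',cv2.resize(c,None,fx=2.8,fy=2.8,interpolation=2))
E
```

```text
clock: 6.52
eef_pos: [0.52, 0.0234, 0.1952]
tool_rot: [-0.019, 1.0, 0.0, -0.0]
ft_force: [0.0, -0.4, -0.7]
grip_width: 0.0189
grasp_force: 58.5
[0.52   0.0234 0.1952] [ 0.0259 -0.3781 -0.6795] [-0.0222 -0.0346  0.0615]
frame 1230 [0.5157 0.0095 0.1505] [0.5169 0.0234 0.176 ] [0.5192 0.0375 0.1911]
rail 703 [0.4906 0.0192 0.1584] [0.5014 0.0229 0.1597] [0.5133 0.0266 0.1609]
stop 221 [0.4817 0.0188 0.1663] [0.4839 0.0222 0.1712] [0.4869 0.0258 0.1724]
```

View pics/c3.png

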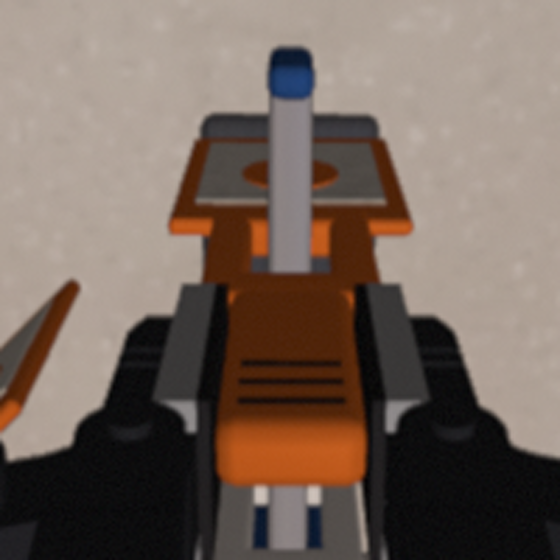

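The tag is gripped and raised 13.7 mm, centred on the rail, with only its own weight on the wrist. I'll slide it out over the blue stop.

```bash
python3 -m creep '[[[7,0,0],[0,0,0]],[[9,0.1,0],[0,0,0]],[[9,0.2,0],[0,0,0]],[[9,0.2,0],[0,0,0]],[[9,0.1,0],[0,0,0]],[[9,0,0],[0,0,0]],[[9,0,0],[0,0,0]],[[9,0,0],[0,0,0]],[[0,0,0],[0,0,0]],[[0,0,0],[0,0,0]]]'
```

```text
clock: 7.82
eef_pos: [0.4504, 0.0215, 0.1954]
tool_rot: [-0.019, 1.0, 0.0, 0.0]
ft_force: [0.4, -0.3, -0.4]
grip_width: 0.019
grasp_force: 58.5
```

```bash
python3 -m creep '[[[4.6,-20,-10],[0,0,0]],[[4.6,-42,-10],[0,0,0]],[[4.6,-50,0],[0,0,0]],[[4.6,-50,0],[0,0,0]],[[4.6,-35,0],[0,0,0]],[[0,-16,0],[0,0,0]],[[0,0,0],[0,0,0]],[[0,0,0],[0,0,0]]]'
cat > g.py <<'E'
from h import *
import sys
np.set_printoptions(precision=4,suppress=True)
o=bot.get_obs();M=R.from_quat(o['tool_rot']).as_matrix();print(o['eef_pos'],M[:,1],M[:,2],o['ft_force'])
p=cam('wrist');cv2.imwrite('pics/'+sys.argv[1],p['image']);P=cloud(p)
m=lambda x0,x1,y0,y1,z0,z1:(P[...,0]>x0)&(P[...,0]<x1)&(P[...,1]>y0)&(P[...,1]<y1)&(P[...,2]>z0)&(P[...,2]<z1)
H,S,V=cv2.split(cv2.cvtColor(p['image'],cv2.COLOR_BGR2HSV));org=(H<14)&(S>150);yel=(H>20)&(H<35)&(S>120)
x,y,z=o['eef_pos']
for n,k in(('tagframe',org&m(x-.02,x+.03,y-.03,y+.03,z-.03,z)),('rail',~org&m(.488,.53,-.21,-.17,.170,.178)),('stop',m(.46,.489,-.21,-.17,.181,.19)),('paddle',yel&m(.5,.62,-.24,-.14,.15,.2))):
    Q=P[k]
    if len(Q)<5: print(n,len(Q));continue
    print(n,len(Q),np.percentile(Q,3,0),np.median(Q,0),np.percentile(Q,97,0))
    if n=='rail':
        vx,vy,x0,y0=cv2.fitLine(Q[:,:2].astype(np.float32),cv2.DIST_HUBER,0,.01,.01).ravel();print('  yaw',vy/vx,'y at .48',y0+vy/vx*(.48-x0))
E
python3 g.py w4.png
```

```text
clock: 8.82
eef_pos: [0.4352, -0.1913, 0.2152]
tool_rot: [-0.019, 1.0, 0.0, -0.0]
ft_force: [-0.2, 0.1, -0.9]
grip_width: 0.0188
grasp_force: 58.8
[ 0.4352 -0.1913  0.2152] [-0.0384  0.9993  0.0007] [-0.0003  0.0007 -1.    ] [-0.2408  0.0792 -0.871 ]
tagframe 996 [ 0.4307 -0.2045  0.1866] [ 0.4318 -0.1914  0.2015] [ 0.433  -0.1779  0.2145]
rail 752 [ 0.4903 -0.1945  0.1735] [ 0.5084 -0.1907  0.1747] [ 0.5277 -0.187   0.1759]
  yaw 0.028439285 y at .48 -0.19148877
stop 11 [ 0.4801 -0.1942  0.1857] [ 0.4809 -0.1911  0.1865] [ 0.4814 -0.1885  0.1878]
paddle 0
```

View pics/w4.png

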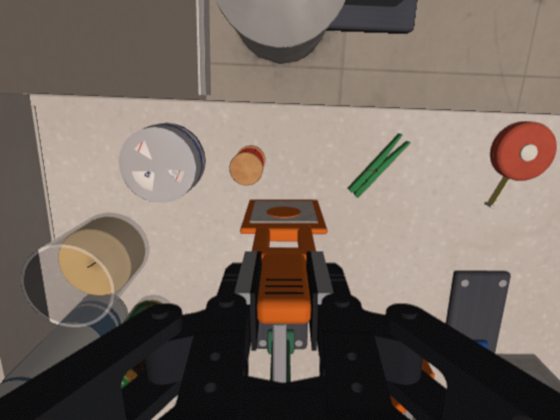

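The picture shows the tag held at (284,280), with the green stop and rail directly behind it at (280,345). I'll shift about 1.9 mm towards -y, lower by 4.7 mm and thread it over.

```bash
python3 -m creep '[[[0,-1.9,4.7],[0,0,0]],[[0,0,0],[0,0,0]],[[-8,0,0],[0,0,0]],[[-8,0,0],[0,0,0]],[[-8,0,0],[0,0,0]],[[-5,0,0],[0,0,0]],[[0,0,0],[0,0,0]],[[0,0,0],[0,0,0]]]'; python3 g.py w5.png
```

```text
clock: 9.88
eef_pos: [0.4639, -0.1931, 0.2105]
tool_rot: [-0.019, 1.0, 0.0, -0.0]
ft_force: [0.3, -0.7, -0.8]
grip_width: 0.019
grasp_force: 58.8
[ 0.4639 -0.1931  0.2105] [-0.0371  0.9993  0.0001] [-0.0004  0.0001 -1.    ] [ 0.2941 -0.747  -0.8128]
tagframe 1013 [ 0.4595 -0.2062  0.1817] [ 0.4605 -0.1927  0.1967] [ 0.4617 -0.1795  0.2098]
rail 327 [ 0.5146 -0.1937  0.1734] [ 0.522  -0.1901  0.1747] [ 0.5296 -0.1865  0.1759]
  yaw 0.03145158 y at .48 -0.19164047
stop 225 [ 0.4602 -0.2077  0.1812] [ 0.461  -0.1989  0.1859] [ 0.462  -0.1782  0.1897]
paddle 684 [ 0.537  -0.2013  0.1781] [ 0.5382 -0.1897  0.1842] [ 0.5416 -0.1783  0.1869]
```

```bash
python3 -m creep '[[[-6,0,0],[0,0,0]],[[-7,0,0],[0,0,0]],[[-7,0,0],[0,0,0]],[[-7,0,0],[0,0,0]],[[-7,0,0],[0,0,0]],[[0,0,0],[0,0,0]],[[0,0,0],[0,0,0]]]'; python3 g.py w6.png
python3 -c "
import cv2
im=cv2.imread('pics/w6.png')[170:370,180:380];cv2.imwrite('pics/c6.png',cv2.resize(im,None,fx=2.8,fy=2.8,interpolation=2))"
```

```text
clock: 10.8
eef_pos: [0.4979, -0.1918, 0.2105]
tool_rot: [-0.019, 1.0, 0.0, -0.0]
ft_force: [-1.0, 0.5, 0.5]
grip_width: 0.019
grasp_force: 58.8
[ 0.4979 -0.1918  0.2105] [-0.0372  0.9993  0.0001] [-0.0005  0.0001 -1.    ] [-1.0195  0.5311  0.5215]
tagframe 1019 [ 0.4935 -0.205   0.1817] [ 0.4946 -0.1918  0.1965] [ 0.4957 -0.1783  0.2099]
rail 379 [ 0.4884 -0.1951  0.1732] [ 0.4946 -0.1913  0.1747] [ 0.501  -0.1874  0.1759]
  yaw -0.11139498 y at .48 -0.18968616
stop 207 [ 0.4759 -0.1953  0.1823] [ 0.4779 -0.1916  0.1862] [ 0.4812 -0.1882  0.1876]
paddle 84 [ 0.5396 -0.2009  0.1655] [ 0.5408 -0.1909  0.186 ] [ 0.5561 -0.1778  0.1871]
```

View pics/c6.png

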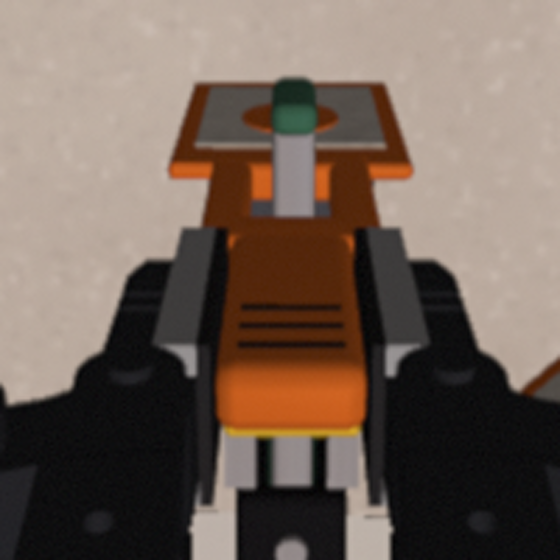

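The tag is threaded: the rail passes through the eye and the green stop is at (295,105) in the crop, in front of the tag. I'll lower it and slide towards the paddle.

```bash
python3 -m creep '[[[0,0,5],[0,0,0]],[[0,0,5],[0,0,0]],[[0,0,3.5],[0,0,0]],[[0,0,0],[0,0,0]],[[-7,0,0],[0,0,0]],[[-7,0,0],[0,0,0]],[[-7,0,0],[0,0,0]],[[-6,0,0],[0,0,0]],[[-3,0,0],[0,0,0]],[[0,0,0],[0,0,0]],[[0,0,0],[0,0,0]]]'; python3 g.py w7.png; for i in 1 2; do python3 -c "
from h import *
for i in range(4): vision.camera('top');print(bot.get_obs()['ft_force'])"; done
```

```text
clock: 12.22
eef_pos: [0.5279, -0.1907, 0.1971]
tool_rot: [-0.019, 1.0, 0.0, -0.0]
ft_force: [-0.1, -0.2, -0.9]
grip_width: 0.0193
grasp_force: 59.0
[ 0.5279 -0.1907  0.1971] [-0.0372  0.9993  0.    ] [-0.0003  0.     -1.    ] [-0.1183 -0.1511 -0.8965]
tagframe 1016 [ 0.5234 -0.204   0.1684] [ 0.5245 -0.1908  0.1832] [ 0.5257 -0.1774  0.1964]
rail 1351 [ 0.4892 -0.1949  0.1731] [ 0.5064 -0.1909  0.1747] [ 0.525  -0.1869  0.1761]
  yaw 0.028965246 y at .48 -0.19171956
stop 265 [ 0.4761 -0.1951  0.1817] [ 0.4786 -0.1917  0.1862] [ 0.4819 -0.1882  0.1878]
paddle 0
[ 0.04968462  0.76013608 -1.26049858]
[ 0.27457181  0.08191065 -0.14793363]
[ 0.02217711  0.22997244 -0.41422822]
[-0.14429008 -0.02025934 -0.64706743]
[-0.17306775  0.8447851  -1.9311485 ]
[ 0.52625142 -0.06880782 -0.71467095]
[-0.40193142 -0.13213707 -0.69734835]
[-0.15738542 -0.25303109 -0.11439831]
```

Noise is about 0.4 N. I'll feel for the paddle in 2 mm steps.

```bash
for k in 1 2 3 4 5; do python3 -c "
from h import *
print('before',[round(bot.get_obs()['ft_force'][0],2)])"; done | tail -1
python3 -m creep '[[[-2,0,0],[0,0,0]],[[0,0,0],[0,0,0]],[[0,0,0],[0,0,0]]]' | sed -n 2,3p\;4p; python3 -m creep '[[[-2,0,0],[0,0,0]],[[0,0,0],[0,0,0]],[[0,0,0],[0,0,0]]]'| sed -n 2,4p; python3 -m creep '[[[-2,0,0],[0,0,0]],[[0,0,0],[0,0,0]],[[0,0,0],[0,0,0]]]'| sed -n 2,4p; python3 -m creep '[[[-2,0,0],[0,0,0]],[[0,0,0],[0,0,0]],[[0,0,0],[0,0,0]]]'| sed -n 2,4p; python3 -c "
from h import *
f=[]
for i in range(6): vision.camera('top');f.append(bot.get_obs()['ft_force'])
print(np.mean(f,0))"
```

```text
before [np.float64(-0.16)]
eef_pos: [0.5301, -0.1906, 0.1971]
tool_rot: [-0.019, 1.0, -0.0, -0.0]
ft_force: [-0.3, 0.1, -0.4]
eef_pos: [0.532, -0.1906, 0.1971]
tool_rot: [-0.019, 1.0, 0.0, -0.0]
ft_force: [-0.2, 0.3, -0.8]
eef_pos: [0.5338, -0.1905, 0.1971]
tool_rot: [-0.019, 1.0, 0.0, -0.0]
ft_force: [-2.5, 0.1, 0.2]
eef_pos: [0.5358, -0.1904, 0.1971]
tool_rot: [-0.019, 1.0, -0.0, -0.0]
ft_force: [-2.9, 0.6, 1.0]
[-3.44025045 -0.1323114   0.54562868]
```

```bash
python3 -m creep '[[[-2,0,0],[0,0,0]],[[0,0,0],[0,0,0]],[[0,0,0],[0,0,0]]]'| sed -n 2,4p; python3 g.py w8.png | sed -n 2p; python3 -c "
from h import *
f=[]
for i in range(8): vision.camera('top');f.append(bot.get_obs()['ft_force'])
print(np.mean(f,0))"
```

```text
eef_pos: [0.5379, -0.1904, 0.1971]
tool_rot: [-0.019, 1.0, -0.0, -0.0]
ft_force: [-3.3, -0.4, 0.9]
tagframe 1029 [ 0.5333 -0.2037  0.1683] [ 0.5344 -0.1904  0.1834] [ 0.5356 -0.1769  0.1964]
[-4.5412083  -0.61063317  0.17189588]
```

The paddle is about 5 mm in at roughly 4.5 N, so it has counted and is well short of its end. I'll ease back until the spring is relaxed, so it doesn't fling the tag, and then let go.

```bash
python3 -m creep '[[[1.5,0,0],[0,0,0]],[[1.5,0,0],[0,0,0]],[[1.5,0,0],[0,0,0]],[[1,0,0.3],[0,0,0]],[[0,0,0],[0,0,0]],[[0,0,0],[0,0,0]]]'; python3 -m creep '[[[0,0,0],[0,0,0]],[[0,0,0],[0,0,0]],[[0,0,0],[0,0,0]],[[0,0,0],[0,0,0]],[[0,0,0],[0,0,0]],[[0,0,0],[0,0,0]]]' 45; python3 -m creep '[[[0,0,-5],[0,0,0]],[[0,0,-15],[0,0,0]],[[0,0,-30],[0,0,0]],[[0,0,-40],[0,0,0]],[[25,0,-30],[0,0,0]],[[25,0,0],[0,0,0]],[[25,0,0],[0,0,0]],[[0,0,0],[0,0,0]],[[0,0,0],[0,0,0]],[[0,0,0],[0,0,0]]]'
python3 - <<'E'
from h import *
p=cam('wrist');q=cam('side');im=np.hstack([cv2.resize(p['image'][150:420,130:430],(400,360)),cv2.resize(q['image'][150:330,200:400],(400,360))])
cv2.imwrite('pics/f.png',im)
E
```

```text
clock: 16.05
eef_pos: [0.5329, -0.1905, 0.1971]
tool_rot: [-0.019, 1.0, -0.0, 0.0]
ft_force: [-2.5, -0.0, 1.5]
grip_width: 0.0188
grasp_force: 58.9
clock: 16.8
eef_pos: [0.5326, -0.1906, 0.1968]
tool_rot: [-0.019, 1.0, -0.0, 0.0]
ft_force: [-0.3, -0.4, -0.2]
grip_width: 0.0451
grasp_force: 0.0
clock: 18.05
eef_pos: [0.4584, -0.1933, 0.3168]
tool_rot: [-0.019, 1.0, -0.0, 0.0]
ft_force: [0.7, -0.1, 0.6]
grip_width: 0.0451
grasp_force: 0.0
```

View pics/f.png

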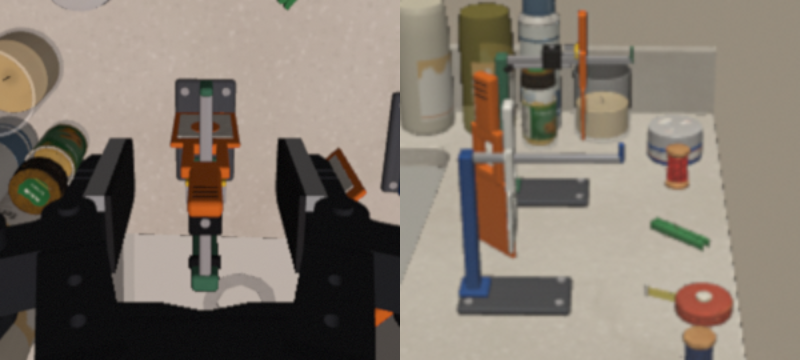

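The final views show the orange tag hanging on the green rail right at the yellow paddle (wrist half, about (205,185)). The white tag is still on the blue rail, the bystanders haven't moved, and the gripper is clear.

```bash
python3 -c "
from workcell import workorder; print(workorder.job_done())"
```

```text
the job is handed in; nothing more can be done
None
```

The job is handed in: the orange tag hangs on the green rail; it pushed the paddle in about 5 mm (about 4.5 N, judged from wrist force), was eased back until the spring was nearly slack and let go, and the white tag and bystanders stayed put.

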